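# Drop the hitch pin through fork and drawbar eye

## Task

Couple the blue drawbar to the grey hitch fork: take the long hitch pin with the red grip out of the wooden rack and lower it, point down, through the fork's upper plate, the drawbar eye and the fork's lower plate until its collar rests on the upper plate, then let go. Lower it in the hand rather than letting it fall in, and leave the short pin with the black grip standing in the rack.

Things in the scene. Friction and masses are not known exactly. Their poses are not given: they have to be found in the camera images.
- pin_red: Red-gripped steel pin upright in one of 3 rack places, 82 mm apart in a row along y (+-20 deg): grasp closing along x. Origin: foot centre; z up the pin. Shank d16, 0-100 mm (taper to d8 in last 14); collar d54, 100-108; red grip d30, 112-150: grip at 133. 0.36 kg. Collar rests on the rack's top board, 120 mm above the table: lift it 160 mm to clear the others' grips.
- pin_black: Short pin with a black grip in another place of the same wooden rack; it stays there. Origin: centre of its foot, z up; shank 16 mm diameter and 65 mm long, then the same collar and grip as the red pin. (A still shorter yellow-gripped pin fills the third place.)
- fork_top (a point): Centre of the 36 mm vertical hole in the grey fork's upper plate, on its upper face, 128 mm above the table; the fork is fixed and nothing of it is higher. z up, x towards its open side. Plates 12 mm thick, 72 mm wide; the equal hole in the lower plate is straight below (76 to 88 mm under this point). With the pin home its foot is 100 mm under this point.
- drawbar_eye (a point): Centre of the 36 mm vertical hole in the blue drawbar's end plate, on its upper face, 90 mm above the table. The plate, 12 mm thick, is fixed between the fork's plates, its hole up to about 4 mm out of line with theirs: aim the pin midway between the two axes. z up, x along the drawbar away from the fork.

How it is judged:
By the outcome, as a careful person would: the job done as asked, in the order asked, and still so for the second after the job is handed in, with the robot touching nothing.
It also fails if it takes over 42 s, if anything falls off the work surface, if the arm or the gripper's body presses on something with over 40 N, if the wrist force passes 120 N, or if a joint passes its speed limit or range.

## Robot

A 6-joint arm with a two-finger parallel gripper is mounted at the origin on the work surface. World frame = base frame: x ahead of the robot, y to its left, z up, the work surface at z = 0. Lengths are in m, angles in rad, forces in N, time in s.
With the tool pointing down it reaches from about 0.35 to 0.775 m from the base axis. Payload 7.3 kg.
Tool frame: the origin (TCP) lies at the very end of the fingers, on their centre line; the grasp point (between the pads) lies 19 mm behind it (robot.tcp_to_grasp is the distance from the TCP to the grasp point, in m); z points along the fingers, y is the direction in which the jaws open and shut (so a half turn about z gives the same grasp; the last joint's range is limited). The gripper opens to 92 mm and grips with 3 to 60 N. Pads are 19 mm wide; open, the fingers measure 130 mm over their backs; the gripper's body (75 mm by 190 mm) begins 47 mm behind the grasp point.
Start: joints at [-1.473, 0.342, 1.524, -0, 1.275, -0.146], TCP at [0.127, -0.509, 0.227] pointing down, gripper open.
Joint ranges: [-2.53, 2.53], [-0.77, 2.02], [0.04, 2.7], [-1, 4.14], [0.28, 2.66], [-3.11, 3.11]. Speed limits (rad/s): [2.57, 2.57, 3.14, 3.14, 3.14, 3.14].

## Interface

Orientations are given as [roll, pitch, yaw] about the fixed x, y, z axes, in that order (R = Rz(yaw) Ry(pitch) Rx(roll)).
In Python, from cell import robot gives the robot as it stands.
- The arm moves only by the tool arm_command, never from a script. Its argument "motion" is a list that holds one entry, the list of rows, each a list of 7 numbers: the turn, a rotation vector about the tool's x, y, z in units of 90 degrees (1.0 is 90 degrees), then the shift along the tool's x, y, z in units of 30 cm (1.0 is 30 cm), then the opening, from -1 (shut) to 1 (fully open). In form: [[[wx, wy, wz, tx, ty, tz, grip], ...]]. A call has 1 to 8 rows; each row is the pose to reach, as a shift and turn from the pose commanded when the call began, along the tool's axes at that moment; what a row does not reach only later rows make up. A row lasts 1/10 s, in which the tool goes at most 50 mm and 8.59 degrees, less where a joint would pass 70% of its speed; a pose out of reach is approached as far as the arm can. A call with a number of a shift or a turn outside -1 to 1 is refused whole. A call with a gripper value outside its range is refused whole. The fingers move at their own pace and stop on an object; "grip_force" is the grip in N (left out, the last holds). Time passes only in rows, so rows that repeat a pose let the fingers close. It gives the time, the measured TCP pose, the force and the opening at its end, in the units of the state.
- robot.observe(): the state, without advancing time (a new reading comes with each control period).
- robot.read_camera(name): name is "scene" or "side" or "wrist"; returns a dict with "image" (384x512x3 uint8, red, green, blue), "z_map" (384x512 float32, m along the optical axis (not along the pixel's ray), 0 where there is no reading), "fov_y" (degrees; the focal length in pixels is half the picture's height over the tangent of half this angle, whatever the lens; pixels are square), "cx", "cy" (the principal point, pixels), "k1" (the pictures are not rectified: a ray, as slopes to the right and down, at radius r is drawn at 1 + k1 r^2 times it, then the intrinsics apply), "cam_to_world" (4x4, takes a point from camera to world coordinates). Camera axes: x right, y down, z forward; pixel columns grow to the right and rows downward; lengths in m; the calibration is good to about 2 mm. A picture is of the moment at which its call begins.
- robot.hand_in(): hands the job in, once; it reports no verdict.
The state is a dict: "time": time; "qpos": joint angles; "qvel": joint speeds; "joint_efforts": joint torques, N m; "tool_pos": TCP position; "tool_rot": TCP orientation; "contact_force": force on the tool from outside, world axes, zero at the start; "torque": the same for the moment, N m; "opening": finger opening in m.
Only numpy, scipy, OpenCV 4.12 (cv2) and the standard library are available. Lean on these libraries where they do the work, as an engineer would, in place of code of your own. Each camera call takes 0.05 s, during which the arm holds its last target.

## Working session

There is one attempt and no reset: what is moved stays moved. The work goes in short steps, Python scripts to look and compute and a tool call to move; the robot and the scene stay as the last step left them, time stands still between calls to the robot, and variables do not carry over. Pictures are saved under pics/ and viewed, and the job is handed in when it is done.

Besides the shell and the picture viewer there is one more tool, called by a JSON object that holds its "name" and its "arguments", one argument or row to a line. arm_command: Moves the arm, as the interface text tells. Its arguments: {"type":"object","properties":{"motion":{"type":"array"},"grip_force":{"type":"number"}},"required":["motion"]}

```bash
mkdir -p pics; ls
python3 - <<'E'
from cell import robot
import cv2,numpy as np
s=robot.observe()
print(s)
for n in ["scene","side"]:
    c=robot.read_camera(n); cv2.imwrite(f"pics/{n}0.png",c["image"][:,:,::-1])
    np.savez(f"{n}0.npz",**c)
    print(n,c["fov_y"],c["cx"],c["cy"],c["k1"],np.round(c["cam_to_world"],3).tolist())
E
```

```text
pics
{'time': 0.0, 'qpos': array([-1.47298248e+00,  3.42714724e-01,  1.52504308e+00,  1.16296168e-05,
        1.27537503e+00, -1.46011003e-01]), 'qvel': array([-7.56159428e-05, -1.20829782e-03,  2.27698075e-04, -7.24152588e-04,
       -5.25631742e-04,  1.66995627e-03]), 'joint_efforts': array([-1.04150106e-04, -4.31242418e+01, -2.44215882e+01,  7.18101813e-02,
        5.59618778e-02, -1.05017259e-04]), 'tool_pos': array([ 0.12672227, -0.50905225,  0.22604001]), 'tool_rot': array([-3.14007048e+00, -2.35086686e-04,  2.43821278e-01]), 'contact_force': array([ 0.26874437, -0.00796707,  1.08232843]), 'torque': array([ 0.00639353, -0.04498336, -0.06231308]), 'opening': 0.09196518200490197}
scene 46.744632843208635 254.6514635557368 198.50916555003784 -0.1246063645835753 [[-0.751, 0.519, -0.408, 0.97], [0.66, 0.593, -0.461, 0.517], [0.003, -0.616, -0.788, 0.963], [0.0, 0.0, 0.0, 1.0]]
side 49.03736849071602 254.93928265736128 190.25230228822898 -0.14986778694253933 [[0.939, -0.257, 0.229, 0.323], [-0.344, -0.672, 0.656, -0.619], [-0.015, -0.694, -0.72, 0.803], [0.0, 0.0, 0.0, 1.0]]
```

View pics/scene0.png

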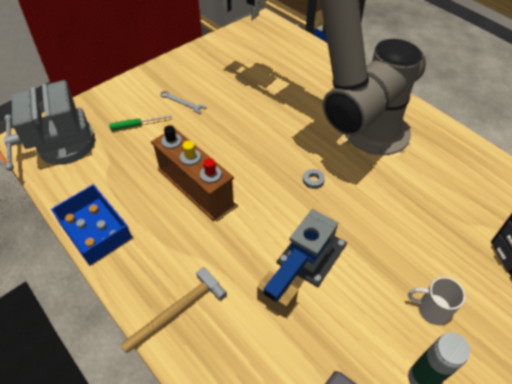

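View pics/side0.png

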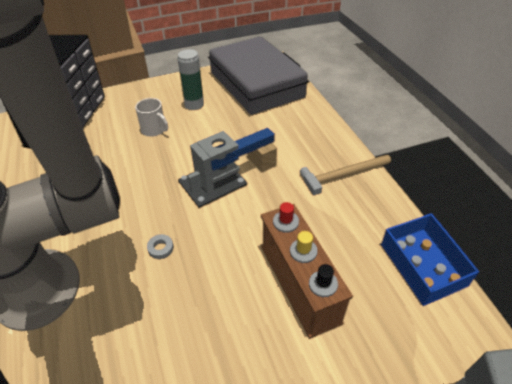

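The scene view shows the red pin at about (210,168), nearest the fork, with yellow then black behind it, and the fork hole at (312,235). In the side view red is at (287,213) and the hole at about (219,143).

```bash
cat > h.py <<'E'
import numpy as np,cv2
def load(n): return dict(np.load(n+".npz"))
def ray(c,u,v):
    f=192/np.tan(np.radians(float(c["fov_y"]))/2)
    K=np.array([[f,0,float(c["cx"])],[0,f,float(c["cy"])],[0,0,1]])
    p=cv2.undistortPoints(np.array([[[u,v]]],float),K,np.array([float(c["k1"]),0,0,0,0]))[0,0]
    T=c["cam_to_world"]; return T[:3,3],T[:3,:3]@np.array([p[0],p[1],1])
def onplane(c,u,v,z):
    o,d=ray(c,u,v); return o+d*(z-o[2])/d[2]
def proj(c,P):
    T=c["cam_to_world"]; q=T[:3,:3].T@(np.array(P)-T[:3,3]); x,y=q[:2]/q[2]
    f=192/np.tan(np.radians(float(c["fov_y"]))/2); r=1+float(c["k1"])*(x*x+y*y)
    return np.array([float(c["cx"])+f*x*r,float(c["cy"])+f*y*r])
def tri(c1,p1,c2,p2):
    o1,d1=ray(c1,*p1);o2,d2=ray(c2,*p2)
    d1=d1/np.linalg.norm(d1);d2=d2/np.linalg.norm(d2)
    A=np.stack([d1,-d2],1);t=np.linalg.lstsq(A,o2-o1,rcond=None)[0]
    a=o1+t[0]*d1;b=o2+t[1]*d2; return (a+b)/2,np.linalg.norm(a-b)
def crop(c,name,x,y,w,h,k=8):
    im=c["image"][y:y+h,x:x+w,::-1]
    cv2.imwrite(name,cv2.resize(im,None,fx=k,fy=k,interpolation=cv2.INTER_CUBIC))
E
python3 - <<'E'
from h import *
cs={n:load(n+"0") for n in["scene","side"]}
pts={}
for n,c in cs.items():
    h=cv2.cvtColor(c["image"],cv2.COLOR_RGB2HSV)
    b=cv2.inRange(h,(0,170,90),(6,255,255))|cv2.inRange(h,(175,170,90),(180,255,255))
    k,l,s,ce=cv2.connectedComponentsWithStats(b)
    e=np.array([210,168] if n=="scene" else [287,213])
    i=min(range(1,k),key=lambda i:np.linalg.norm(ce[i]-e)+(1000 if s[i,4]<30 else 0))
    print(n,ce[i],s[i]); pts[n]=ce[i]
    print(onplane(c,*ce[i],.155))
print(tri(cs["scene"],pts["scene"],cs["side"],pts["side"]))
crop(cs["scene"],"pics/cs.png",270,195,90,70); crop(cs["side"],"pics/cd.png",175,120,90,70)
crop(cs["scene"],"pics/rs.png",150,120,90,70);crop(cs["side"],"pics/rd.png",260,195,90,70)
E
cd pics; python3 -c "
import cv2,numpy as np
a=[cv2.resize(cv2.imread(x+'.png'),(400,300)) for x in['cs','cd','rs','rd']]
cv2.imwrite('m1.png',np.vstack([np.hstack(a[:2]),np.hstack(a[2:])]))"
```

```text
scene [208.54807692 163.11538462] [203 158  12  11 104]
[ 0.56361182 -0.11455866  0.155     ]
side [286.28959276 211.90950226] [280 203  14  20 221]
[ 0.56738917 -0.10971707  0.155     ]
(array([ 0.56572307, -0.11212759,  0.15837521]), np.float64(0.0009244086053266882))
```

View pics/m1.png

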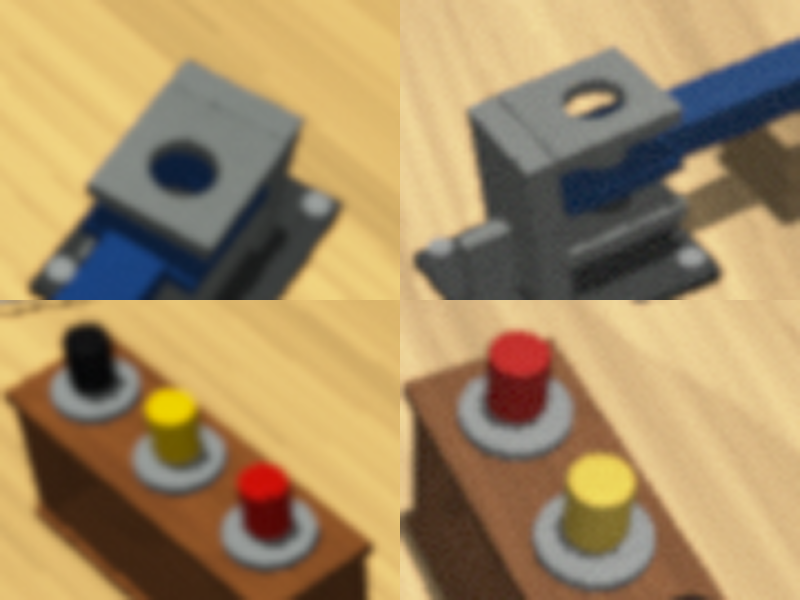

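Crops: scene hole at about (311.5,234), side hole at about (218,143), both clean ellipses. The red top discs are at about (209,162) scene and (287,208) side. I'll fit them.

```bash
cat > fit.py <<'E'
from h import *
def up(c,x,y,w,h,k=8):
    return cv2.resize(c["image"][y:y+h,x:x+w],None,fx=k,fy=k,interpolation=cv2.INTER_CUBIC)
def comp(mask,x,y,k,seed):
    """fit ellipse to component nearest seed, back to px"""
    cn,_=cv2.findContours(mask,cv2.RETR_EXTERNAL,cv2.CHAIN_APPROX_NONE)
    cn=[q for q in cn if cv2.contourArea(q)>k*k*15]
    def f(q):
        m=cv2.moments(q); return np.hypot(x+(m["m10"]/m["m00"]+.5)/k-.5-seed[0],y+(m["m01"]/m["m00"]+.5)/k-.5-seed[1])
    q=min(cn,key=f); hull=cv2.convexHull(q)
    e=cv2.fitEllipse(q); 
    t=lambda a,o:o+(a+.5)/k-.5
    m=cv2.moments(q)
    return (t(e[0][0],x),t(e[0][1],y)),(e[1][0]/k,e[1][1]/k),e[2],(t(m["m10"]/m["m00"],x),t(m["m01"]/m["m00"],y))
E
python3 - <<'E'
from fit import *
for n,(hx,hy),(rx,ry) in [("scene",(311.5,234),(209,162)),("side",(218,143),(287,208))]:
    c=load(n+"0")
    x,y=int(hx)-16,int(hy)-12; im=up(c,x,y,32,24)
    # plate: grey, mid value
    I=im.astype(int); sat=I.max(2)-I.min(2); val=I.mean(2)
    print(n,c["image"][int(hy)+(-9 if n=="scene" else 8),int(hx)],c["image"][int(hy),int(hx)])
    mk=(((sat>35)|(val<95))*255).astype(np.uint8)
    cv2.imwrite(f"pics/mk_{n}.png",np.hstack([im[:,:,::-1],cv2.cvtColor(mk,cv2.COLOR_GRAY2BGR)]))
    r=comp(mk,x,y,8,(hx,hy)); print("hole",r,onplane(c,*r[0],.128))
    x,y=int(rx)-14,int(ry)-14; im=up(c,x,y,28,28); R=im[:,:,0].astype(int)
    mk=(((R>160)&(im[:,:,1]<90))*255).astype(np.uint8)
    cv2.imwrite(f"pics/mr_{n}.png",np.hstack([im[:,:,::-1],cv2.cvtColor(mk,cv2.COLOR_GRAY2BGR)]))
    r=comp(mk,x,y,8,(rx,ry)); print("red",r,onplane(c,*r[0],.170))
E
cd pics; python3 -c "
import cv2,numpy as np
a=[cv2.resize(cv2.imread(x+'.png'),(400,200)) for x in['mk_scene','mk_side','mr_scene','mr_side']]
cv2.imwrite('m2.png',np.vstack([np.hstack(a[:2]),np.hstack(a[2:])]))"
```

```text
scene [125 130 126] [13 30 57]
hole ((310.88397216796875, 233.84451866149902), (13.21117877960205, 16.170318603515625), 101.61502075195312, (310.88363233923576, 233.85185616651134)) [0.50851245 0.18707038 0.128     ]
red ((208.37222290039062, 161.51442909240723), (8.547806739807129, 11.748724937438965), 93.37745666503906, (208.3488034209725, 161.5408186140155)) [ 0.56825101 -0.10731133  0.17      ]
side [139 143 138] [227 196 142]
hole ((216.67221355438232, 143.5253324508667), (4.496819496154785, 11.711554527282715), 72.65060424804688, (216.79621130309576, 143.49464542836574)) [0.50368744 0.18244585 0.128     ]
red ((286.5969362258911, 207.15974712371826), (9.500082969665527, 13.761853218078613), 93.41516876220703, (286.5967114364768, 207.1487571413932)) [ 0.56725509 -0.11009926  0.17      ]
```

View pics/m2.png

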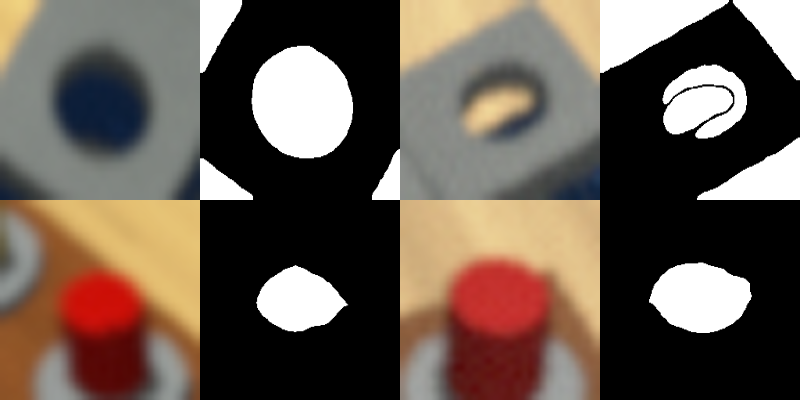

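Run:
```python
from fit import *
H={};P={}
for n,(hx,hy) in [("scene",(311.,234)),("side",(218.5,143))]:
    c=load(n+"0")
    x,y=int(hx)-16,int(hy)-12; im=up(c,x,y,32,24)
    I=im.astype(int); sat=I.max(2)-I.min(2); val=I.mean(2)
    mk=(((sat>35)|(val<105))*255).astype(np.uint8)
    mk=cv2.morphologyEx(mk,cv2.MORPH_CLOSE,np.ones((9,9)))
    r=comp(mk,x,y,8,(hx,hy)); H[n]=r[0]; print(n,r[:2],onplane(c,*r[0],.128))
c1,c2=load("scene0"),load("side0")
print(tri(c1,H["scene"],c2,H["side"]))
print("redtop",tri(c1,(208.37,161.51),c2,(286.6,207.16)))
# yellow
Y={}
for n,(hx,hy) in [("scene",(189,147)),("side",(304.5,236))]:
    c=load(n+"0"); x,y=int(hx)-14,int(hy)-14; im=up(c,x,y,28,28)
    mk=(((im[:,:,0]>195)&(im[:,:,2]<110)&(im[:,:,1]>150))*255).astype(np.uint8)
    r=comp(mk,x,y,8,(hx,hy)); Y[n]=r[0]; print(n,r[:2],onplane(c,*r[0],.17))
print("yel",tri(c1,Y["scene"],c2,Y["side"]))
```

```text
scene ((310.89001083374023, 233.84063339233398), (13.887798309326172, 16.778867721557617)) [0.50849468 0.18707206 0.128     ]
side ((218.24974632263184, 142.68225288391113), (9.0155611038208, 14.145033836364746)) [0.50833444 0.18417953 0.128     ]
(array([0.50828667, 0.18632486, 0.12657871]), np.float64(0.0011424041362743669))
redtop (array([ 0.56766412, -0.10868852,  0.16840884]), np.float64(0.0004962352086375595))
scene ((189.52747535705566, 143.10788822174072), (10.90066909790039, 27.946197509765625)) [ 0.56549485 -0.18903082  0.17      ]
side ((304.9511194229126, 236.5605115890503), (11.88039779663086, 14.639741897583008)) [ 0.57056922 -0.19105605  0.17      ]
yel (array([ 0.56805529, -0.19000152,  0.17042832]), np.float64(0.005408615114858669))
```

```bash
cat > go.py <<'E'
import sys,numpy as np
from scipy.spatial.transform import Rotation as R
from cell import robot
def go(p,yawdeg=None):
    s=robot.observe(); R0=R.from_euler("xyz",s["tool_rot"])
    Rt=R.from_euler("xyz",[np.pi,0,np.radians(yawdeg)]) if yawdeg is not None else R0
    sh=R0.inv().apply(np.array(p)-s["tool_pos"])/.3
    w=(R0.inv()*Rt).as_rotvec()/(np.pi/2)
    print("t",s["time"],"pos",s["tool_pos"].round(4),"rot",np.degrees(s["tool_rot"]).round(2),"open",round(s["opening"],4),"F",s["contact_force"].round(2))
    print("turn",w.round(4),"shift",sh.round(4))
if __name__=="__main__":
    a=[float(x) for x in sys.argv[1:]]; go(a[:3],a[3] if len(a)>3 else None)
E
python3 go.py 0.36 -0.32 0.29 50; python3 go.py 0.36 -0.32 0.29 90
```

```text
t 0.1 pos [ 0.1267 -0.5091  0.2261] rot [-1.7992e+02 -1.0000e-02  1.3970e+01] open 0.0918 F [-0.09 -0.16 -0.32]
turn [-8.000e-04 -4.000e-04 -4.004e-01] shift [ 0.9068 -0.4243 -0.2121]
t 0.1 pos [ 0.1267 -0.5091  0.2261] rot [-1.7992e+02 -1.0000e-02  1.3970e+01] open 0.0918 F [-0.09 -0.16 -0.32]
turn [-7.000e-04 -7.000e-04 -8.448e-01] shift [ 0.9068 -0.4243 -0.2121]
```

{"name": "arm_command", "arguments": {
  "motion": [
    [[0,0,-0.84,0.907,-0.424,-0.212,1],[0,0,-0.84,0.907,-0.424,-0.212,1],[0,0,-0.84,0.907,-0.424,-0.212,1],[0,0,-0.84,0.907,-0.424,-0.212,1],[0,0,-0.84,0.907,-0.424,-0.212,1],[0,0,-0.84,0.907,-0.424,-0.212,1],[0,0,-0.84,0.907,-0.424,-0.212,1],[0,0,-0.84,0.907,-0.424,-0.212,1]]
  ]
}}

```text
time: 0.9
tool_pos: [0.3616, -0.3187, 0.2905]
tool_rot: [3.141, 0.0, 1.454]
contact_force: [-0.6, -1.1, -0.6]
opening: 0.0918
```

```bash
python3 go.py 0.5675 -0.1090 0.29 90
```

```text
t 0.9 pos [ 0.3616 -0.3187  0.2905] rot [1.7998e+02 1.0000e-02 8.3300e+01] open 0.0918 F [-0.65 -1.13 -0.62]
turn [ 0.0003  0.0001 -0.0744] shift [0.7744 0.6    0.0019]
```

{"name": "arm_command", "arguments": {
  "motion": [
    [[0,0,-0.074,0.774,0.6,0,1],[0,0,-0.074,0.774,0.6,0,1],[0,0,-0.074,0.774,0.6,0,1],[0,0,-0.074,0.774,0.6,0,1],[0,0,-0.074,0.774,0.6,0,1],[0,0,-0.074,0.774,0.6,0,1],[0,0,-0.074,0.774,0.6,0,1],[0,0,-0.074,0.774,0.6,0,1]]
  ]
}}

```text
time: 1.7
tool_pos: [0.5682, -0.112, 0.2894]
tool_rot: [-3.14, -0.0, 1.562]
contact_force: [-0.3, -0.6, 0.9]
opening: 0.0921
```

```bash
python3 go.py 0.5675 -0.1090 0.134 90
python3 - <<'E'
from cell import robot
import cv2,numpy as np
c=robot.read_camera("wrist"); cv2.imwrite("pics/w1.png",c["image"][:,:,::-1]); np.savez("wrist1.npz",**c)
print(np.round(c["cam_to_world"],3).tolist())
E
```

```text
t 1.7 pos [ 0.5682 -0.112   0.2894] rot [-179.89   -0.     89.51] open 0.0921 F [-0.26 -0.56  0.87]
turn [-0.0012 -0.     -0.0054] shift [ 0.0098 -0.0013  0.5179]
[[1.0, -0.008, -0.004, 0.569], [-0.009, -0.963, -0.27, -0.038], [-0.001, 0.27, -0.963, 0.448], [0.0, 0.0, 0.0, 1.0]]
```

View pics/w1.png

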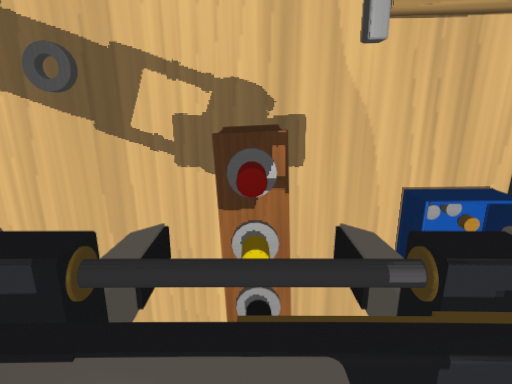

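The wrist view shows red top at about (251,181), yellow top at (256,256), black partly at (258,305); the row runs almost straight along y.

Run:
```python
from h import *
c=load("wrist1"); h=cv2.cvtColor(c["image"],cv2.COLOR_RGB2HSV)
cv2.imwrite("pics/w1c.png",cv2.resize(c["image"][140:240,200:310,::-1],None,fx=5,fy=5,interpolation=cv2.INTER_CUBIC))
for nm,p in [("red",(251,181)),("yel",(256,256))]: print(nm,onplane(c,*p,.170))
print("collars",onplane(c,251.5,172,.128),onplane(c,255,244,.128),onplane(c,258,305,.128))
```

```text
red [ 0.56717746 -0.10456808  0.17      ]
yel [ 0.57143101 -0.18135976  0.17      ]
collars [ 0.56754864 -0.10484141  0.128     ] [ 0.57076596 -0.18807262  0.128     ] [ 0.57388742 -0.26778423  0.128     ]
```

View pics/w1c.png

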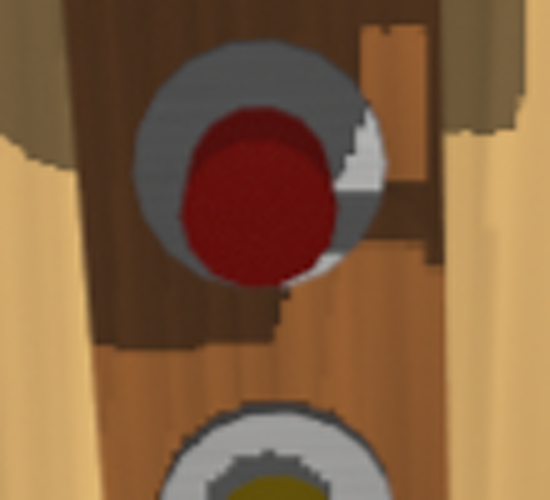

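```bash
python3 go.py 0.5676 -0.1070 0.134 92
```

```text
t 1.75 pos [ 0.5677 -0.1129  0.2897] rot [-1.7992e+02  1.0000e-02  8.9420e+01] open 0.0919 F [-1.15  0.48 -0.5 ]
turn [-0.0009  0.0001 -0.0287] shift [1.96e-02 3.00e-04 5.19e-01]
```

{"name": "arm_command", "arguments": {
  "motion": [
    [[0,0,-0.028,0.02,0,0.1,1],[0,0,-0.028,0.02,0,0.2,1],[0,0,-0.028,0.02,0,0.3,1],[0,0,-0.028,0.02,0,0.4,1],[0,0,-0.028,0.02,0,0.47,1],[0,0,-0.028,0.02,0,0.518,1],[0,0,-0.028,0.02,0,0.518,1],[0,0,-0.028,0.02,0,0.518,1]]
  ]
}}

```text
time: 2.55
tool_pos: [0.5678, -0.108, 0.1355]
tool_rot: [3.141, 0.0, 1.602]
contact_force: [0.2, -0.3, -0.3]
opening: 0.0917
```

```bash
python3 go.py 0.5676 -0.1070 0.134 92
```

```text
t 2.55 pos [ 0.5678 -0.108   0.1355] rot [1.7999e+02 2.0000e-02 9.1810e+01] open 0.0917 F [ 0.22 -0.3  -0.33]
turn [ 0.0001  0.0002 -0.0021] shift [ 0.0032 -0.0005  0.0052]
```

{"name": "arm_command", "arguments": {
  "motion": [
    [[0,0,0,0,0,0.004,-1],[0,0,0,0,0,0.004,-1],[0,0,0,0,0,0.004,-1],[0,0,0,0,0,0.004,-1],[0,0,0,0,0,0.004,-1],[0,0,0,0,0,0.004,-1],[0,0,0,0,0,0.004,-1],[0,0,0,0,0,0.004,-1]]
  ],
  "grip_force": 35
}}

```text
time: 3.35
tool_pos: [0.5681, -0.1068, 0.1337]
tool_rot: [-3.142, 0.0, 1.604]
contact_force: [-0.4, -0.1, -0.5]
opening: 0.0324
```

{"name": "arm_command", "arguments": {
  "motion": [
    [[0,0,0,0,0,0,-1],[0,0,0,0,0,0,-1],[0,0,0,0,0,0,-1]]
  ]
}}

```text
time: 3.65
tool_pos: [0.568, -0.1068, 0.1337]
tool_rot: [-3.141, 0.0, 1.604]
contact_force: [-1.5, 0.2, -0.1]
opening: 0.0297
```

Gripped (29.7 mm on a 30 mm grip). I'll lift it straight up by 175 mm.

{"name": "arm_command", "arguments": {
  "motion": [
    [[0,0,0,0,0,-0.05,-1],[0,0,0,0,0,-0.13,-1],[0,0,0,0,0,-0.23,-1],[0,0,0,0,0,-0.33,-1],[0,0,0,0,0,-0.43,-1],[0,0,0,0,0,-0.53,-1],[0,0,0,0,0,-0.6,-1],[0,0,0,0,0,-0.6,-1]]
  ]
}}

```text
time: 4.45
tool_pos: [0.5691, -0.1071, 0.3163]
tool_rot: [3.137, 0.002, 1.604]
contact_force: [0.9, -0.4, -3.5]
opening: 0.0296
```

```bash
python3 go.py 0.508 0.02 0.314 92
python3 - <<'E'
from cell import robot
import cv2,numpy as np
for n in ["scene","side","wrist"]:
    c=robot.read_camera(n); cv2.imwrite(f"pics/{n}2.png",c["image"][:,:,::-1]); np.savez(n+"2.npz",**c)
a=[cv2.resize(cv2.imread(f"pics/{n}2.png"),(400,300)) for n in ["scene","side","wrist"]]
cv2.imwrite("pics/m3.png",np.vstack([np.hstack(a[:2]),np.hstack([a[2],a[2]*0])]))
E
```

```text
t 4.45 pos [ 0.5691 -0.1071  0.3163] rot [1.7971e+02 1.1000e-01 9.1910e+01] open 0.0296 F [ 0.9  -0.42 -3.55]
turn [ 0.0032  0.0012 -0.001 ] shift [ 0.4302 -0.1895  0.0058]
```

View pics/m3.png

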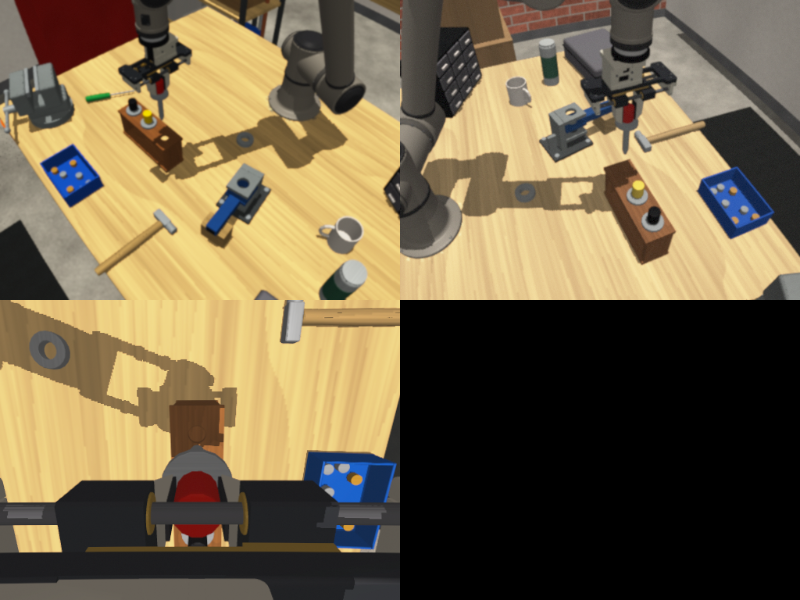

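The pin hangs straight and point down in the grip, with yellow and black still in the rack. Next I'll place the wrist camera above the fork hole to look down through the plates.

```bash
python3 go.py 0.508 0.105 0.314 90
```

```text
t 4.6 pos [ 0.5675 -0.1066  0.3116] rot [-1.7982e+02 -6.0000e-02  9.1900e+01] open 0.0295 F [-0.46 -0.36 -4.19]
turn [-0.002  -0.0007  0.0211] shift [ 0.7117 -0.1748 -0.0065]
```

{"name": "arm_command", "arguments": {
  "motion": [
    [[0,0,0.02,0.1,-0.025,-0.006,-1],[0,0,0.02,0.23,-0.057,-0.006,-1],[0,0,0.02,0.36,-0.09,-0.006,-1],[0,0,0.02,0.48,-0.12,-0.006,-1],[0,0,0.02,0.6,-0.15,-0.006,-1],[0,0,0.02,0.68,-0.168,-0.006,-1],[0,0,0.02,0.712,-0.175,-0.006,-1],[0,0,0.02,0.712,-0.175,-0.006,-1]]
  ]
}}

```text
time: 5.4
tool_pos: [0.5079, 0.1058, 0.3142]
tool_rot: [-3.139, 0.0, 1.575]
contact_force: [0.3, -0.1, -4.6]
opening: 0.0296
```

{"name": "arm_command", "arguments": {
  "motion": [
    [[0,0,0,0,0,0,-1],[0,0,0,0,0,0,-1]]
  ]
}}

```text
time: 5.6
tool_pos: [0.5089, 0.1037, 0.315]
tool_rot: [-3.141, 0.001, 1.571]
contact_force: [0.5, -0.1, -2.8]
opening: 0.0294
```

Run:
```python
from cell import robot
from h import *
c=robot.read_camera("wrist"); cv2.imwrite(f"pics/w3.png",c["image"][:,:,::-1]); np.savez("wrist3.npz",**c)
u=proj(c,[.508,.186,.128]); print(u, c["cam_to_world"][:3,3])
x,y=max(0,int(u[0])-50),max(0,int(u[1])-40)
crop(c,"pics/w3c.png",x,y,100,75); print(x,y)
```

```text
[251.16472434  98.20503242] [0.50873723 0.17787068 0.47327815]
201 58
```

View pics/w3c.png

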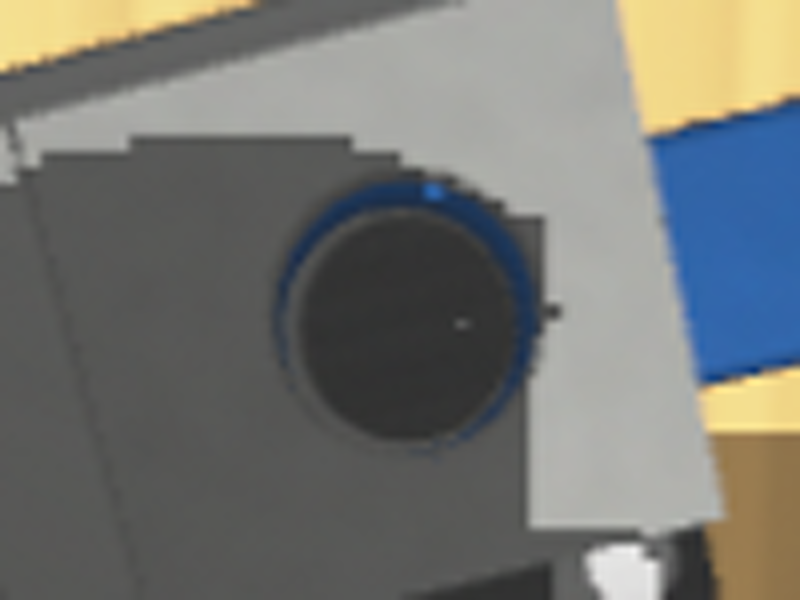

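View pics/w3.png

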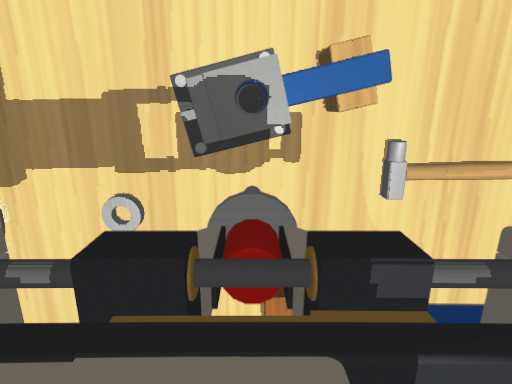

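In the crop the upper hole spans x 275–540, y 172–455 (centre about 408,314). The blue eye's inner edge has left 287, right 516, top 207 and bottom 445 (centre about 402,326). The dark lower hole is centred at about (409,326).

Run:
```python
from h import *
c=load("wrist3")
f=192/np.tan(np.radians(float(c["fov_y"]))/2);print(f)
px=lambda a,b:(201+(a+.5)/8-.5,58+(b+.5)/8-.5)
print("top",onplane(c,*px(408,314),.128)); print("eye",onplane(c,*px(402,326),.084)); print("low",onplane(c,*px(409,326),.046))
# edge points of the top
for p in [(275,314),(540,314),(408,172),(408,455)]: print(onplane(c,*px(*p),.128))
for p in [(287,326),(516,326),(402,207),(402,445)]: print("e",onplane(c,*px(*p),.084))
s={n:load(n+"0") for n in("scene","side")}
print(proj(c,[.5083,.1857,.128]))
```

```text
307.2088428435282
top [0.5084268  0.18742127 0.128     ]
eye [0.50747998 0.18691206 0.084     ]
low [0.50851888 0.18779481 0.046     ]
[0.49061588 0.18741314 0.128     ]
[0.52610354 0.18741797 0.128     ]
[0.50842819 0.20522914 0.128     ]
[0.50842541 0.16916812 0.128     ]
e [0.49009403 0.18690444 0.084     ]
e [0.52471474 0.18691017 0.084     ]
e [0.50749303 0.20382594 0.084     ]
e [0.50746668 0.16954011 0.084     ]
[251.44444602  98.49857709]
```

```bash
python3 go.py 0.508 0.1867 0.285 90
```

```text
t 5.65 pos [0.5089 0.1037 0.3151] rot [-1.7997e+02  3.0000e-02  9.0010e+01] open 0.0299 F [ 0.41  0.31 -3.75]
turn [-0.0004  0.0003  0.0001] shift [ 0.2766 -0.0028  0.1002]
```

{"name": "arm_command", "arguments": {
  "motion": [
    [[0,0,0,0.05,-0.001,0,-1],[0,0,0,0.13,-0.003,0.02,-1],[0,0,0,0.21,-0.003,0.06,-1],[0,0,0,0.26,-0.003,0.09,-1],[0,0,0,0.277,-0.003,0.1,-1],[0,0,0,0.277,-0.003,0.1,-1],[0,0,0,0.277,-0.003,0.1,-1]]
  ]
}}

```text
time: 6.35
tool_pos: [0.5078, 0.1874, 0.2858]
tool_rot: [3.141, 0.001, 1.572]
contact_force: [-0.7, -1.2, -3.9]
opening: 0.0293
```

```bash
python3 go.py 0.508 0.1867 0.285 90
python3 - <<'E'
from cell import robot
from h import *
ims=[]
for n in ["scene","side"]:
    c=robot.read_camera(n); np.savez(n+"4.npz",**c)
    u=proj(c,[.508,.1867,.19]); x,y=int(u[0])-32,int(u[1])-48
    im=cv2.resize(c["image"][y:y+96,x:x+64,::-1],None,fx=6,fy=6,interpolation=cv2.INTER_CUBIC); ims.append(im); print(n,x,y,[proj(c,[.508,.1867,z]) for z in(.171,.185,.271)])
cv2.imwrite("pics/m4.png",np.hstack(ims))
E
```

```text
t 6.35 pos [0.5078 0.1874 0.2858] rot [1.7997e+02 3.0000e-02 9.0080e+01] open 0.0293 F [-0.65 -1.18 -3.93]
turn [0.0003 0.0003 0.0009] shift [-0.0024  0.0007  0.0027]
scene 281 169 [array([312.96897288, 222.6926139 ]), array([313.66379928, 218.9666344 ]), array([318.28367585, 194.03434243])]
side 183 74 [array([216.51055926, 128.53345495]), array([216.06451304, 123.94536512]), array([213.16941389,  93.84947385])]
```

View pics/m4.png

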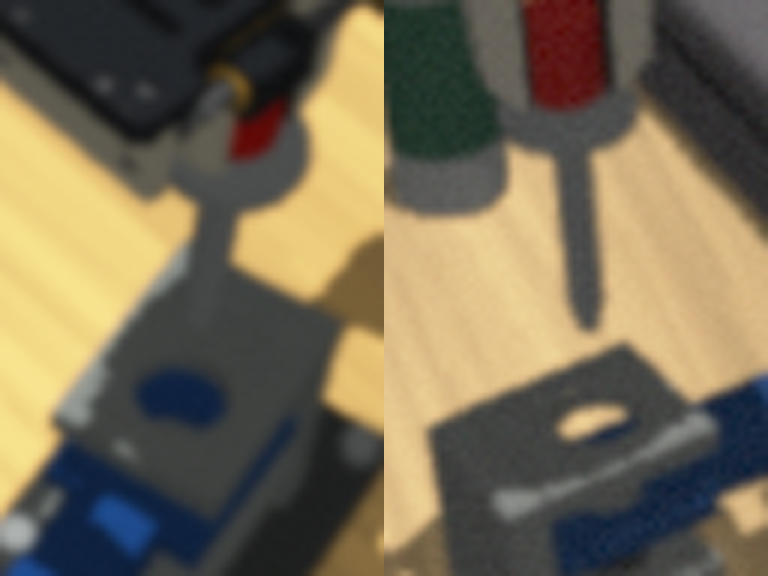

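Both views show the tip within about 1 px (~1.5 mm) of the intended axis over the hole. Lowering now.

{"name": "arm_command", "arguments": {
  "motion": [
    [[0,0,0,-0.004,0,0.04,-1],[0,0,0,-0.004,0,0.09,-1],[0,0,0,-0.004,0,0.14,-1],[0,0,0,-0.004,0,0.19,-1],[0,0,0,-0.004,0,0.23,-1],[0,0,0,-0.004,0,0.25,-1],[0,0,0,-0.004,0,0.25,-1]]
  ]
}}

```text
time: 7.15
tool_pos: [0.5074, 0.1864, 0.21]
tool_rot: [-3.141, 0.0, 1.572]
contact_force: [-0.2, -0.9, -3.9]
opening: 0.0292
```

```bash
python3 go.py 0.508 0.186 0.1417 90
python3 - <<'E'
from cell import robot
from h import *
ims=[]
for n in ["scene","side"]:
    c=robot.read_camera(n); np.savez(n+"5.npz",**c)
    u=proj(c,[.508,.1867,.14]); x,y=int(u[0])-32,int(u[1])-48
    im=cv2.resize(c["image"][y:y+96,x:x+64,::-1],None,fx=6,fy=6,interpolation=cv2.INTER_CUBIC); ims.append(im)
cv2.imwrite("pics/m5.png",np.hstack(ims))
E
```

```text
t 7.15 pos [0.5074 0.1864 0.21  ] rot [-1.7994e+02  2.0000e-02  9.0080e+01] open 0.0292 F [-0.16 -0.87 -3.92]
turn [-0.0007  0.0003  0.0009] shift [-0.0014  0.0024  0.2276]
```

View pics/m5.png

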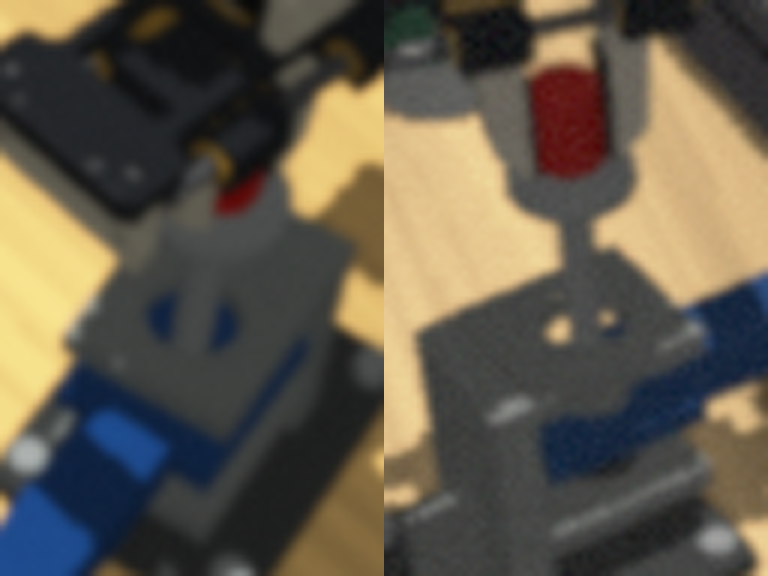

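In both views the shank enters near the middle of the hole (scene x 198 within 150–240; side x 585 within 545–625), with no contact force. Continuing down.

{"name": "arm_command", "arguments": {
  "motion": [
    [[0,0,0,0,0.001,0.03,-1],[0,0,0,0,0.001,0.07,-1],[0,0,0,0,0.001,0.11,-1],[0,0,0,0,0.001,0.15,-1],[0,0,0,0,0.001,0.18,-1],[0,0,0,0,0.001,0.2,-1],[0,0,0,0,0.001,0.21,-1],[0,0,0,0,0.001,0.21,-1]]
  ]
}}

```text
time: 8.05
tool_pos: [0.5078, 0.1868, 0.1472]
tool_rot: [-3.141, 0.0, 1.573]
contact_force: [-0.3, -0.6, -4.9]
opening: 0.0292
```

```bash
python3 go.py 0.508 0.186 0.1417 90
```

```text
t 8.05 pos [0.5078 0.1868 0.1472] rot [-1.7998e+02  1.0000e-02  9.0110e+01] open 0.0292 F [-0.32 -0.62 -4.9 ]
turn [-0.0003  0.0001  0.0012] shift [-0.0027  0.0007  0.0183]
```

{"name": "arm_command", "arguments": {
  "motion": [
    [[0,0,0,0,0,0.005,-1],[0,0,0,0,0,0.01,-1],[0,0,0,0,0,0.013,-1],[0,0,0,0,0,0.016,-1],[0,0,0,0,0,0.016,-1]]
  ]
}}

```text
time: 8.55
tool_pos: [0.5078, 0.1868, 0.1426]
tool_rot: [-3.142, 0.0, 1.573]
contact_force: [0.7, -0.2, -4.0]
opening: 0.0294
```

{"name": "arm_command", "arguments": {
  "motion": [
    [[0,0,0,0,0,0.003,-1],[0,0,0,0,0,0.005,-1],[0,0,0,0,0,0.005,-1]]
  ]
}}

```text
time: 8.85
tool_pos: [0.5079, 0.1868, 0.1417]
tool_rot: [3.141, -0.0, 1.573]
contact_force: [-1.3, -0.3, 1.2]
opening: 0.0293
```

{"name": "arm_command", "arguments": {
  "motion": [
    [[0,0,0,0,0,0.002,-1],[0,0,0,0,0,0.002,-1]]
  ]
}}

```text
time: 9.05
tool_pos: [0.5079, 0.1868, 0.1416]
tool_rot: [3.141, -0.0, 1.573]
contact_force: [-2.3, -0.8, 5.8]
opening: 0.0296
```

The collar is seated: Fz went from −4 to +5.8 N at the expected height. Opening.

{"name": "arm_command", "arguments": {
  "motion": [
    [[0,0,0,0,0,0,-0.2],[0,0,0,0,0,0,0],[0,0,0,0,0,0,0.4],[0,0,0,0,0,0,0.8],[0,0,0,0,0,0,0.8],[0,0,0,0,0,0,0.8],[0,0,0,0,0,0,0.8],[0,0,0,0,0,0,0.8]]
  ]
}}

```text
time: 9.85
tool_pos: [0.5078, 0.1868, 0.1406]
tool_rot: [3.142, 0.0, 1.573]
contact_force: [0.7, 0.6, 0.2]
opening: 0.082
```

{"name": "arm_command", "arguments": {
  "motion": [
    [[0,0,0,0,0,-0.05,0.8],[0,0,0,0,0,-0.15,0.8],[0,0,0,0,0,-0.25,0.8],[0,0,0,0,0,-0.35,0.8],[0,0,0,-0.1,0,-0.45,0.8],[0,0,0,-0.25,0,-0.5,0.8],[0,0,0,-0.3,0,-0.5,0.8],[0,0,0,-0.3,0,-0.5,0.8]]
  ]
}}

```text
time: 10.65
tool_pos: [0.508, 0.0951, 0.2907]
tool_rot: [3.141, 0.0, 1.569]
contact_force: [-0.2, 0.3, 0.8]
opening: 0.0826
```

```bash
python3 go.py 0.508 0.186 0.1417 90
python3 - <<'E'
from cell import robot
from h import *
ims=[]
for n in ["scene","side"]:
    c=robot.read_camera(n); np.savez(n+"6.npz",**c); cv2.imwrite(f"pics/{n}6.png",c["image"][:,:,::-1])
    u=proj(c,[.508,.1867,.14]); x,y=int(u[0])-32,int(u[1])-48
    print(n,x,y,[proj(c,[.508,.1867,z]).round(1) for z in(.128,.136,.178)])
    im=cv2.resize(c["image"][y:y+96,x:x+64,::-1],None,fx=6,fy=6,interpolation=cv2.INTER_CUBIC); ims.append(im)
cv2.imwrite("pics/m6.png",np.hstack(ims))
E
```

```text
t 10.65 pos [0.508  0.0951 0.2907] rot [1.7997e+02 1.0000e-02 8.9920e+01] open 0.0826 F [-0.24  0.32  0.75]
turn [ 0.0003  0.0001 -0.0009] shift [ 0.3032 -0.0008  0.4966]
scene 279 182 [array([310.9, 233.6]), array([311.3, 231.6]), array([313.3, 220.8])]
side 185 90 [array([217.8, 142.1]), array([217.6, 139.6]), array([216.3, 126.2])]
```

View pics/m6.png

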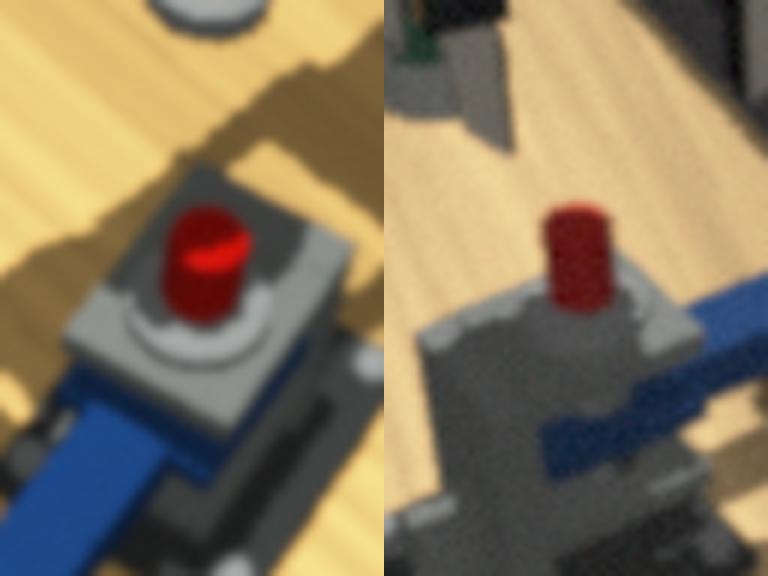

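View pics/side6.png

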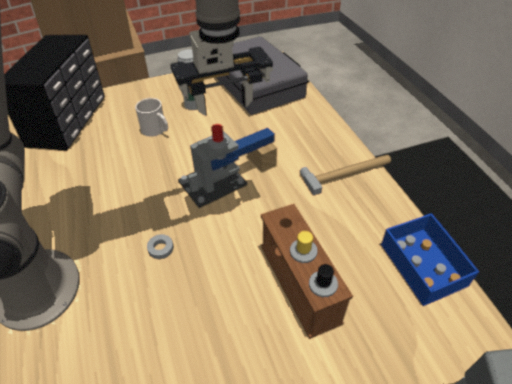

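The pin stands upright with its collar flat on the upper plate; the red top is at (217,126) in the side view, as predicted for a seated pin. Yellow and black are untouched in the rack, and the gripper is clear.

```bash
python3 -c "
from cell import robot
print(robot.hand_in())"
```

```text
the job is handed in; nothing more can be done
None
```

The drawbar is coupled and the job is handed in at about 10.8 s, well under the 42 s limit. I took the red pin out of the rack and lowered it in the hand through the upper plate, the drawbar eye and the lower plate. It went down until the collar touched at the expected height, with Fz going from −4 to +5.8 N. Then I let go and moved the gripper clear.

- **Last check:** the scene and side pictures show the pin upright, with its collar flat on the upper plate. In the side view its top is within about 1 px of where a seated pin should be.
- **Rack:** the black and yellow pins are still standing in it.
- **Disagreements:** the cameras differed by 2–4 mm on the red pin's y position, and by 1–3 mm on the fork hole's. I used values in between, and the pin went in with no side force above the noise.
- **Failed checks:** none.

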